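Restack the tiered supplies stand

ROBOT

A 6-joint arm with a two-finger parallel gripper is mounted at the origin on the work surface. World frame = base frame: x ahead of the robot, y to its left, z up, the work surface at z = 0. Lengths are in m, angles in rad, forces in N, time in s.
With the tool pointing down it reaches from about 0.35 to 0.875 m from the base axis. Payload 4.2 kg.
Tool frame: the origin (TCP) lies on the centre line of the jaws, within the pads' length; the fingertips stand 25 mm ahead of it and the grasp point (between the pads) lies 6 mm ahead of it (tips_ahead is the distance from the TCP to the fingertips, in m); z points along the fingers, y is the line along which they close (so a half turn about z gives the same grasp; the last joint's range is limited). The gripper opens to 85 mm and grips with 20 to 120 N. Pads are 22 mm wide; open, the fingers measure 114 mm over their backs; the gripper's body (76 mm by 85 mm) begins 54 mm behind the grasp point. The pads swing forward as they close: fully open they stand 13 mm farther back than shut.
Start: joints at [-0.887, 0.385, 0.008, 0, -1.194, -0.259], TCP at [0.258, -0.569, 0.256] pointing down, gripper open.
Joint ranges: [-3.14, 3.14], [-1.21, 2.06], [-1.07, 1.41], [-3.16, 2.05], [-2.99, -0.16], [-3.1, 3.1]. Speed limits (rad/s): [2.79, 2.79, 3.14, 3.14, 3.14, 3.14].

INTERFACE

Orientations are given as a unit quaternion [x, y, z, w].
In Python, from workcell import * gives the robot as it stands. The module is installed in compiled form; this text tells all that it offers.
- The arm moves only by the shell command python3 -m pendant 'ROWS' [FORCE]. ROWS is JSON, a list of rows, each an object with "dp": the shift along the tool's x, y, z in mm, a list of three; "rotation": the turn, a rotation vector about the tool's x, y, z in rad, a list of three; "jaw": the closure, from 0 (fully open) to 1 (shut). In form: [{"dp": [x, y, z], "rotation": [rx, ry, rz], "jaw": jaw}, ...]. A call has exactly 5 rows; each row is the pose to reach, as a shift and turn from the pose commanded when the call began, along the tool's axes at that moment; what a row does not reach only later rows make up. A row lasts 1/8 s, in which the tool goes at most 62.5 mm and 10.7 degrees, less where a joint would pass 70% of its speed; a pose out of reach is approached as far as the arm can. A call with a gripper value outside its range is refused whole. The fingers move at their own pace and stop on an object; FORCE is the grip in N (left out, the last holds). Time passes only in rows, so rows that repeat a pose let the fingers close, or fill a call up. It gives the time, the measured TCP pose, the force, the opening and the grip force at its end, in the units of the state.
- observe(): the state, without advancing time (a new reading comes with each control period).
- snapshot(name): name is "side" or "top"; returns a dict with "frame" (400x640x3 uint8, red, green, blue), "camera_matrix" (3x3 intrinsics, pixels), "k1" (the pictures are not rectified: a ray, as slopes to the right and down, at radius r is drawn at 1 + k1 r^2 times it, then the intrinsics apply), "extrinsics" (4x4, takes a point from world to camera coordinates). Camera axes: x right, y down, z forward; pixel columns grow to the right and rows downward; lengths in m; the calibration is good to about 2 mm. A picture is of the moment at which its call begins. There is no depth.
- sign_off(): hands the job in; it is judged then, once.
Trained networks look in a picture, given as the dict that the camera call returned (one of the last four; its "shot" number tells which), for a name from the list of things; names that differ only in an ending like _2 or _b are one class to them, and where a whole thing is asked for, a point or a joint stands for the part that bears it (a point fixed in the world has none). Each returns a list of dicts, best first, with "conf" (0 to 1); they miss things now and then, are a little off and sometimes report something else, mostly with a low value. They report only what shows in the picture. A call takes as long as a camera call. They do not tell look-alikes from the thing itself.
- outline_of(picture, thing): "region" (400x640 bool, what is visible of it) and "position" ([column, row] in pixels, amid what is visible of it).
The state is a dict: "t": time; "q": joint angles; "joint_velocities": joint speeds; "effort": joint torques, N m; "tcp_pos": TCP position; "eef_rot": TCP orientation; "force": force on the tool from outside, world axes, zero at the start; "torque": the same for the moment, N m; "grip_width": finger opening in m; "gripper_force": force on a finger pad.
Only numpy, scipy, OpenCV 4.12 (cv2) and the standard library are available. Lean on these libraries where they do the work, as an engineer would, in place of code of your own. Each camera call takes 0.05 s, during which the arm holds its last target. There are 200 camera calls.

TASK

Put the tiered supplies stand on the desk back together: free the plain tray by swinging the labelling slope's clip clear of it, and stack both loose trays on the stand's bottom tier, first the one with risers, then the plain one on top, each fully home and level with every corner hole down over its own post. Lower each tray onto its posts rather than dropping it, and never wrench the plain tray against the clip. Leave the clip swung clear and everything else on the desk where it stands.

Things in the scene. Friction and masses are not known exactly. Their poses are not given: they have to be found in the camera images.
- mid_handle (a point): Middle tray (grey, loose, 0.4 to 0.75 kg, the one with four bright risers), flat on the desk: middle of its grip bar, 46 mm above the tray's underside. x along its 200 mm side, y along its 150 mm side, z up. Grip bar: along y over the tray's centre, 80 mm long, 14 mm wide, 24 mm high, an upright under each end. Gallery wall 16 mm high round the panel. Same after half a turn.
- mid_top (a point): Middle tray: centre of its four risers' collars, 85 mm above its underside; axes as mid_handle. At its corners, x = +-87, y = +-62 mm: a 26 mm boss with a 12 mm hole open below, 16 mm deep, on it a 14 mm riser with a 20 mm collar (upper face at this height), then a tapered 8 mm spigot 14 mm long, 3.6 mm at the tip. The top tray belongs on these collars.
- top_handle (a point): Top tray (loose, 0.3 to 0.6 kg): as the middle tray with the same grip bar, gallery and four corner holes (12 mm, right through), but no risers, 58 mm high in all. Middle of its grip bar, 46 mm above its underside; axes as mid_handle. It starts on the labelling slope, tilted 30 degrees with it, long side across the slope against the ledge, grip bar running up the slope.
- base_top (a point): The stand's bottom tier, fixed: a gallery tray on feet with no grip bar and four 14 mm posts at x = +-87, y = +-62 mm, each with a 20 mm collar, upper face 75 mm above the desk, then a tapered spigot, 8 mm thick, 14 mm long. Centre of the collars' upper faces; x along its 200 mm side, z up. Once home, the middle tray's point is 46 mm above this one, the top tray's 131 mm.
- slope_mid (a point): Labelling slope, fixed: aluminium plate 260 mm wide, 216 mm long, inclined 30 degrees, with a 15 mm ledge at its low (-x) edge. Point on the plate's upper face, on its centre line, 78 mm above the desk. The frame is level: x horizontal up the slope, y across, z vertical; the plate rises along (0.866, 0, 0.5), its normal is (-0.5, 0, 0.866).
- clip_pivot (a point): Axis of the slope's swing clip at the height of its knob's middle, 45 mm off the plate. Axes as slope_mid (level). It lies 88 mm up the plate and 55 mm to +y from slope_mid, beyond the tray's upper edge. The clip turns about the plate's normal.
- clip_knob (a point): Clip knob: middle of the part to hold (45 mm off the plate) of a black knob 16 mm in diameter, 23 to 53 mm off the plate, on the free end of the clip's flat steel arm, 62 mm from the pivot axis. The arm, 15 mm wide, 19 to 23 mm off the plate, passes 3 mm over the tray's gallery wall and moves parallel to the plate.
- clip (a joint): Swing clip angle, rad: 0 when the arm points straight down the slope over the tray, growing as its end swings outwards (to +y of the slope), stop at 1.6 where it lies across the slope above the tray's upper edge; clear of the tray from 1.25 on. Stays where it is left; about 1 N at the knob moves it.
- batteries: Bystander in the bottom tier: cardboard box 88 x 52 x 40 mm. Origin under its centre.
- tape: Bystander in the bottom tier: tape measure 66 x 30 x 40 mm. Origin under its centre.
- stapler: Bystander: black stapler 140 x 36 x 52 mm, x along it, near the robot. Origin under its centre.
- roll: Bystander: paper roll standing on end, 110 mm in diameter, 250 mm tall. Origin under its centre.
- spray: Bystander: white bottle with a red nozzle, 68 mm in diameter, 225 mm tall. Origin under its centre.
- jar: Bystander: glass jar 84 mm in diameter, 115 mm tall. Origin under its centre.
- mug: Bystander: white mug 82 mm in diameter, 95 mm tall, handle on its own +y side. Origin under its centre.
- radio: Bystander: black two-way radio standing upright, 60 x 36 x 120 mm with an aerial up to 205 mm. Origin under its centre.
There are look-alikes about, which are no part of the job. What is shaped like the part that bears top_handle but pink is not meant.

How it is judged:
On the way:
1. the middle tray is fully home and level on the bottom tier, with a post in each corner hole (z of mid_handle in the frame of base_top between 0.043 and 0.049 m and horizontal distance between mid_handle and base_top below 0.007 m and angle between mid_handle's own z axis and vertical below 0.03 rad and angle between the x axis of mid_handle and the x axis of base_top, either way round below 0.05 rad), for 0.2 s.
At the end, for the whole second after the job is handed in: Both trays rest released on the bottom tier, risers tray at 46 mm, plain tray at 131 mm above the collars (grip bar middle; 3 mm in height, 7 mm sideways, level to 0.03 rad, long sides along the stand's to 0.05 rad); clip beyond 1.2 rad; no bystander moved 30 mm (all of step 1 and z of top_handle in the frame of base_top between 0.128 and 0.134 m and horizontal distance between top_handle and base_top below 0.007 m and angle between top_handle's own z axis and vertical below 0.03 rad and angle between the x axis of top_handle and the x axis of base_top, either way round below 0.05 rad and linear speed of each of mid, top below 0.02 m/s and value of joint clip above 1.2 rad and velocity of joint clip below 0.05 rad/s and distance of each of batteries, tape, stapler, roll, spray, jar, mug, radio from where it was at the start of the episode below 0.03 m); the robot touches nothing.
It fails at once if a bystander on the desk is pushed 30 mm or more from where it stood (distance of any of batteries, tape, stapler, roll, spray, jar, mug, radio from where it was at the start of the episode above 0.03 m).
It fails at once if the top tray is wrenched against the clip (more than 12 N) (contact force between clip and top above 12 N).
It fails at once if a tray is dropped onto the posts (it strikes the tier below faster than 0.35 m/s) ((contact force between mid and base above 0.5 N and linear speed of mid above 0.35 m/s) or (contact force between top and mid above 0.5 N and linear speed of top above 0.35 m/s)).
It also fails if it takes over 70 s, if anything falls off the work surface, if the arm or the gripper's body presses on something with over 40 N, if the wrist force passes 120 N, or if a joint passes its speed limit or range.

## Working session

There is one attempt and no reset: what is moved stays moved. The work goes in short steps, Python scripts to look and compute and a shell command to move; the robot and the scene stay as the last step left them, time stands still between calls to the robot, and variables do not carry over. Pictures are saved under pics/ and viewed, at most 10 in all, crops included, and the job is handed in when it is done.

```bash
mkdir -p pics; cat > h.py <<'E'
from workcell import *
import numpy as np, cv2
from scipy.spatial.transform import Rotation as R
def proj(s,P):
    P=np.atleast_2d(P); E=np.array(s["extrinsics"]); K=np.array(s["camera_matrix"])
    c=P@E[:3,:3].T+E[:3,3]; n=c[:,:2]/c[:,2:]; r2=(n**2).sum(1,keepdims=True)
    n=n*(1+s["k1"]*r2); return n@K[:2,:2].T+K[:2,2]
def ray(s,uv):
    E=np.array(s["extrinsics"]); K=np.array(s["camera_matrix"])
    d=(np.array(uv,float)-K[:2,2])/np.array([K[0,0],K[1,1]]); n=d.copy()
    for _ in range(30): n=d/(1+s["k1"]*(n@n))
    v=E[:3,:3].T@np.array([n[0],n[1],1]); return -E[:3,:3].T@E[:3,3], v/np.linalg.norm(v)
def atz(s,uv,z):
    o,v=ray(s,uv); return o+v*(z-o[2])/v[2]
def tri(s1,uv1,s2,uv2):
    o1,a=ray(s1,uv1);o2,b=ray(s2,uv2)
    t=np.linalg.lstsq(np.c_[a,-b],o2-o1,rcond=None)[0]
    p,q=o1+a*t[0],o2+b*t[1]; return (p+q)/2,np.linalg.norm(p-q)
E
cat > a.py <<'E'
from h import *
import pickle
out={}
for n in("side","top"):
    s=snapshot(n); cv2.imwrite(f"pics/{n}0.png",s["frame"][:,:,::-1]); out[n]=s
    o,v=ray(s,(320,200)); print(n,o.round(3),v.round(3),s["k1"],s["camera_matrix"][0][0])
    for t in "mid_handle mid_top top_handle base_top slope_mid clip_pivot clip_knob clip batteries tape stapler roll spray jar mug radio".split():
        r=outline_of(s,t)
        print(t,[(round(d["conf"],2),np.round(d["position"]).tolist(),int(np.sum(d["region"]))) for d in r[:4]])
        out[n,t]=r
pickle.dump(out,open("o.pkl","wb"))
print(observe())
E
python3 a.py
```

```text
side [0.169 1.35  0.931] [ 0.198 -0.832 -0.519] -0.028262755882141284 489.9707805161084
mid_handle [(0.84, [274.0, 214.0], 1816), (0.49, [312.0, 278.0], 706)]
mid_top [(0.63, [274.0, 216.0], 1754)]
top_handle [(0.97, [332.0, 166.0], 836), (0.85, [409.0, 177.0], 976), (0.62, [350.0, 166.0], 951)]
base_top [(0.69, [312.0, 277.0], 721), (0.68, [309.0, 294.0], 2000)]
slope_mid []
clip_pivot [(0.64, [244.0, 299.0], 1752), (0.6, [352.0, 162.0], 653), (0.28, [277.0, 168.0], 651)]
clip_knob [(0.54, [280.0, 329.0], 570), (0.47, [347.0, 149.0], 71), (0.46, [240.0, 300.0], 1681)]
clip []
batteries [(0.69, [220.0, 248.0], 1149), (0.59, [310.0, 276.0], 752)]
tape [(0.52, [304.0, 267.0], 292)]
stapler [(0.7, [337.0, 221.0], 603)]
roll [(0.94, [331.0, 124.0], 1434), (0.57, [304.0, 290.0], 1886)]
spray [(0.61, [245.0, 300.0], 1612), (0.43, [304.0, 268.0], 268)]
jar [(0.9, [279.0, 165.0], 646)]
mug [(0.88, [220.0, 249.0], 1144)]
radio [(0.78, [277.0, 328.0], 508), (0.52, [347.0, 146.0], 83)]
top [0.259 0.042 1.754] [ 0.13  -0.03  -0.991] -0.07221214624779923 432.37788878445394
mid_handle [(0.86, [317
[... 701 characters left out ...]
, 1468)]
{'t': 1.7, 'q': array([-8.87409080e-01,  3.84679874e-01,  7.90249300e-03,  3.64481347e-05,
       -1.19399542e+00, -2.58573994e-01]), 'joint_velocities': array([-0.00077032, -0.0003342 ,  0.00116449, -0.00033846, -0.00145364,
       -0.00153368]), 'effort': array([ 1.93735987e-04, -3.92084634e+01,  1.88615870e+01,  4.19055194e+00,
       -1.84016963e-04, -1.15926490e-06]), 'tcp_pos': array([ 0.25758825, -0.56943273,  0.25633063]), 'eef_rot': array([-2.10819603e-01,  9.77524984e-01, -1.81720763e-05, -9.76283720e-06]), 'force': array([ 0.51824168, -0.9055625 , -0.8931859 ]), 'torque': array([0.03418615, 0.02140879, 0.04920719]), 'gripper_force': 0.0, 'grip_width': 0.08495055130242062}
```

```bash
python3 -c "
import cv2
a=cv2.imread('pics/side0.png')[70:370,170:480];b=cv2.imread('pics/top0.png')[90:300,150:510]
cv2.imwrite('pics/s1.png',cv2.resize(a,(775*4//5,600),interpolation=cv2.INTER_CUBIC));cv2.imwrite('pics/t1.png',cv2.resize(b,(792,462),interpolation=cv2.INTER_CUBIC))"
```

```text
(no output)
```

View pics/s1.png

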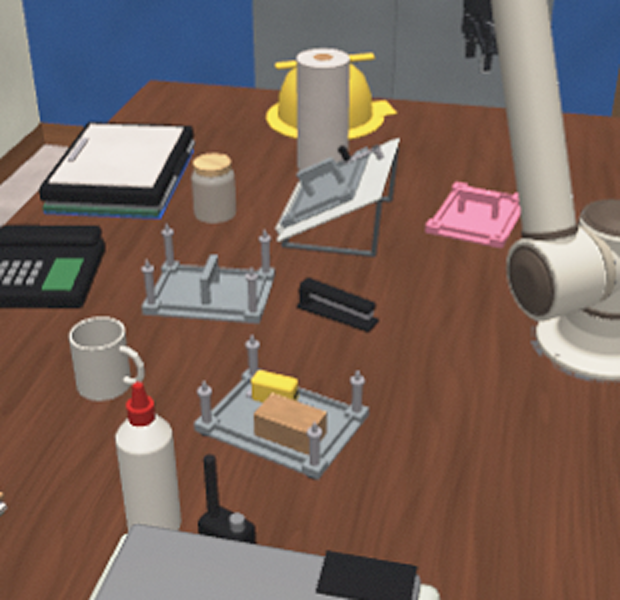

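View pics/t1.png

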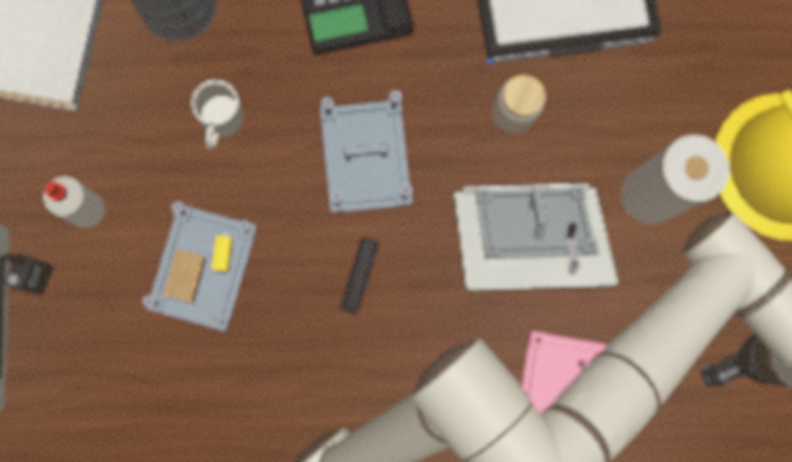

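```bash
cat > mos.py <<'E'
import cv2,numpy as np
def panel(im,x0,y0,k,w=400,h=300):
    c=im[y0:y0+int(np.ceil(h/k)),x0:x0+int(np.ceil(w/k))]
    c=cv2.resize(c,None,fx=k,fy=k,interpolation=cv2.INTER_CUBIC)[:h,:w].copy()
    for u in range(x0-x0%10+10,x0+int(w/k)+1,10):
        X=int((u-x0+.5)*k); cv2.line(c,(X,0),(X,5),(0,255,255),1); cv2.putText(c,str(u),(X-9,14),0,.3,(0,255,255),1)
    for v in range(y0-y0%10+10,y0+int(h/k)+1,10):
        Y=int((v-y0+.5)*k); cv2.line(c,(0,Y),(5,Y),(0,255,255),1); cv2.putText(c,str(v),(7,Y+3),0,.3,(0,255,255),1)
    return c
def mosaic(name,ps): cv2.imwrite(name,np.vstack([np.hstack(ps[:2]),np.hstack(ps[2:])]))
E
python3 -c "
from mos import *
a=cv2.imread('pics/side0.png');b=cv2.imread('pics/top0.png')
mosaic('pics/m1.png',[panel(a,266,236,4.4),panel(b,206,179,5),panel(a,238,178,4.4),panel(b,276,128,5)])
mosaic('pics/m2.png',[panel(a,304,134,5),panel(b,352,170,5),panel(a,334,138,10),panel(b,398,185,10)])"
```

```text
(no output)
```

View pics/m1.png

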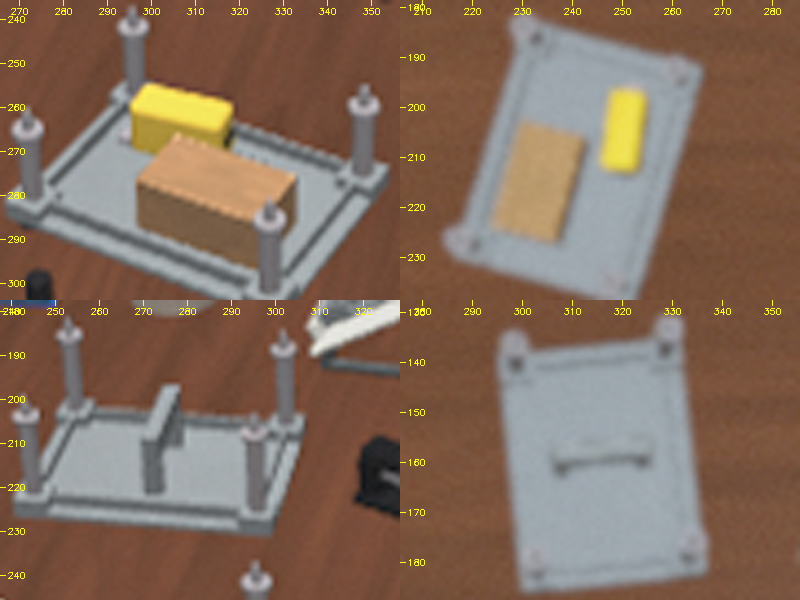

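View pics/m2.png

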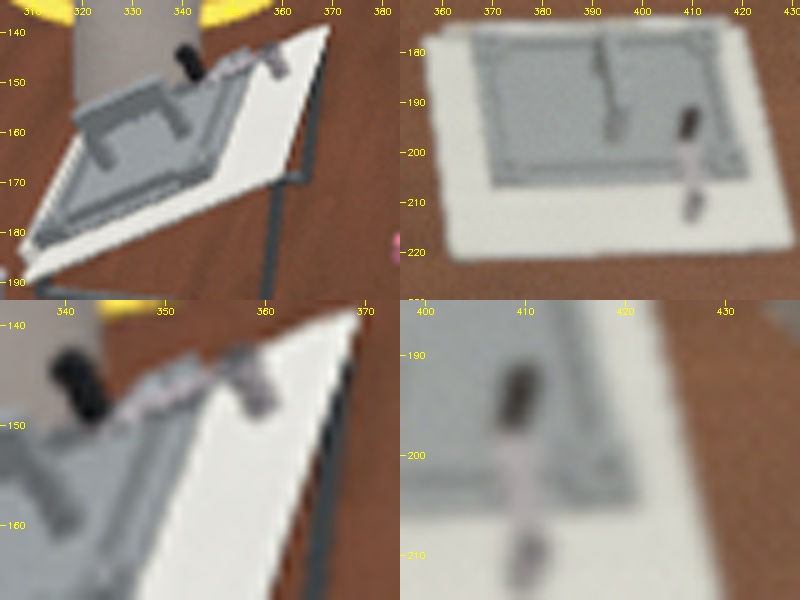

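```bash
cat > fit.py <<'E'
from h import *
import pickle
from scipy.optimize import least_squares
o=pickle.load(open("o.pkl","rb")); S,T=o["side"],o["top"]
def px(x0,y0,k,pts): return np.array([x0,y0])+np.array(pts,float)/k-.5
cor=np.array([[87,62],[-87,62],[-87,-62],[87,-62]])/1000
def fit(name,zc,sc,st,tc,guess):
    # collars/tips in side (ordered), tips in top
    def res(p,parts=False):
        c,s=np.cos(p[3]),np.sin(p[3]); q=cor@np.array([[c,s],[-s,c]])+p[:2]
        a=lambda dz:np.c_[q,np.full(4,p[2]+dz)]
        r=[proj(S,a(0))-sc,proj(S,a(.014))-st,proj(T,a(.008))-tc]
        return r if parts else np.concatenate([x.ravel() for x in r])
    f=least_squares(res,guess,loss="soft_l1")
    print(name,f.x.round(4),"z exp",zc); [print(r.round(1).tolist()) for r in res(f.x,True)]
    f2=least_squares(lambda p:res([p[0],p[1],zc,p[2]]),[guess[0],guess[1],guess[3]],loss="soft_l1"); print(" fixed z",f2.x.round(4))
# base: order far+y.. determined: side left/top? list by image: A=(side left), B=back, C=right, D=front
sc=px(266,236,4.4,[(27,122),(133,22),(364,99),(269,212)]);st=px(266,236,4.4,[(27,108),(133,8),(364,86),(269,200)])
# top: side-left(=+x,+y)->topleft ; back(+x,-y)->topright ; right(-x,-y)->bottomright; front->bottomleft
tc=px(206,179,5,[(122,25),(283,70),(212,282),(60,240)])
fit("base",.075,sc,st,tc,[.4,.25,.075,-.2+np.pi-np.pi])
# same but ordered so that corner0 = left
sc=px(238,178,4.4,[(26,112),(69,31),(284,45),(255,128)]);st=px(238,178,4.4,[(26,103),(68,19),(283,32),(254,117)])
tc=px(276,128,5,[(112,40),(268,28),(293,245),(135,263)])
fit("mid",.085,sc,st,tc,[.6,.05,.085,0])
def tp(n,a,b):
    p,e=tri(S,a,T,b); print(n,p.round(4),"gap",round(e,4)); return p
s5=lambda *p:px(304,134,5,p);t5=lambda *p:px(352,170,5,p);s10=lambda *p:px(334,138,10,p);t10=lambda *p:px(398,185,10,p)
hn=tp("high near",s5(278,180),t5(50,260)); hf=tp("high far",s5(328,27),t5(395,245)); ln=tp("low near",s5(22,283),t5(25,37))
print(np.linalg.norm(hn-hf),np.linalg.norm(hn-ln))
k=tp("knob45",s10(78,72),t10(117,88)); pv=tp("pivot top",s10(240,52),t10(135,245)); tp("pivot bot",s10(268,105),t10(128,285))
tp("bar low end",s5(78,108),t5(198,40)); tp("bar hi end",s5(170,80),t5(214,108))
E
python3 fit.py
```

```text
base [ 0.4502  0.3005  0.0714 -0.3837] z exp 0.075
[[0.1, -1.6], [27.0, 44.6], [-0.2, 2.8], [-28.1, -43.6]]
[[-0.2, -2.4], [27.0, 43.7], [-0.1, 1.8], [-28.2, -44.7]]
[[4.9, -0.7], [-44.2, 31.6], [-0.4, 0.6], [46.6, -32.6]]
 fixed z [ 0.4494  0.303  -0.363 ]
mid [0.6519 0.0032 0.087  0.0701] z exp 0.085
[[-0.2, 0.3], [41.7, 22.7], [0.1, 0.7], [-42.0, -21.7]]
[[-0.6, -1.3], [41.8, 21.8], [0.2, 0.1], [-42.1, -22.7]]
[[0.7, 0.5], [-26.6, 46.0], [0.0, -0.2], [27.3, -46.8]]
 fixed z [0.6525 0.0018 0.0673]
high near [ 0.3875 -0.1607  0.1316] gap 0.0004
high far [ 0.3915 -0.4234  0.1331] gap 0.0035
low near [ 0.5765 -0.1606  0.0254] gap 0.0035
0.2627021676028038 0.2167992980850389
knob45 [ 0.489  -0.347   0.1332] gap 0.0044
pivot top [ 0.4268 -0.3473  0.1474] gap 0.0054
pivot bot [ 0.4147 -0.3491  0.1254] gap 0.0038
bar low end [ 0.5591 -0.2846  0.1107] gap 0.0028
bar hi end [ 0.4951 -0.2893  0.1393] gap 0.0095
```

```bash
sed -i 's/^cor=.*/cor=np.array([[87,62],[87,-62],[-87,-62],[-87,62]])\/1000/' fit.py; python3 fit.py | head -12
```

```text
base [ 0.4478  0.3064  0.0766 -0.2945] z exp 0.075
[[0.1, 0.5], [0.0, 0.2], [-0.1, 0.6], [-0.1, 0.6]]
[[-0.2, -0.3], [-0.2, -0.5], [0.0, -0.4], [-0.1, -0.8]]
[[0.9, 0.4], [-1.1, -0.1], [0.2, 0.5], [0.0, 0.1]]
 fixed z [ 0.4481  0.3052 -0.2953]
mid [0.6509 0.0046 0.0881 0.0859] z exp 0.085
[[0.0, 0.5], [0.0, 0.5], [0.0, 0.4], [0.0, 0.5]]
[[-0.3, -1.1], [-0.1, -0.3], [0.2, -0.1], [0.1, -0.7]]
[[0.0, 1.0], [-0.0, 0.2], [0.0, -0.3], [-0.0, -0.6]]
 fixed z [0.6517 0.0029 0.0864]
high near [ 0.3875 -0.1607  0.1316] gap 0.0004
high far [ 0.3915 -0.4234  0.1331] gap 0.0035
```

```bash
cat > go.py <<'E'
# usage: go.py x y z yawdeg(tool y axis) [tiltdeg] : shift/turn from the measured pose
import sys; from h import *
a=[float(v) for v in sys.argv[1:]]; st=observe(); p=np.array(st["tcp_pos"]); C=R.from_quat(st["eef_rot"])
w=np.radians(a[3]); c,s=np.cos(w),np.sin(w)
M=R.from_euler("y",a[4] if len(a)>4 else 0,degrees=True)*R.from_matrix(np.array([[-s,c,0],[c,s,0],[0,0,-1]]))
M2=M*R.from_rotvec([0,0,np.pi]); r=min([(C.inv()*m).as_rotvec() for m in (M,M2)],key=np.linalg.norm)
d=C.inv().apply(np.array(a[:3])-p)*1000
print("t",st["t"],"tcp",p.round(4),"q6",round(st["q"][5],2),"F",np.round(st["force"],1),"dp",d.round(1),"rot",r.round(3),"|dp|",np.linalg.norm(d).round(),"deg",np.degrees(np.linalg.norm(r)).round(1))
E
python3 - <<'E'
from h import *
import pickle
o=pickle.load(open("o.pkl","rb"));S,T=o["side"],o["top"]
f=lambda x,y:(150+x/2.2-.5,90+y/2.2-.5)
for n,p,z in [("roll",f(695,167),.25),("spray",f(57,190),.225),("jar",f(524,93),.115),("mug",f(217,103),.095),("stapler",f(360,275),.05),("radio top",f(5,262),.12),("radio right",f(50,280),.0)]: print(n,atz(T,p,z).round(3))
E
python3 go.py .486 -.347 .2 90
```

```text
roll [ 0.572 -0.529  0.25 ]
spray [0.558 0.517 0.225]
jar [ 0.74  -0.279  0.115]
mug [0.737 0.271 0.095]
stapler [0.426 0.02  0.05 ]
radio top [0.453 0.638 0.12 ]
radio right [0.432 0.596 0.   ]
t 1.7 tcp [ 0.2576 -0.5694  0.2563] q6 -0.26 F [ 0.5 -0.9 -0.9] dp [-299.8  108.5   56.3] rot [-0.    -0.     0.425] |dp| 324.0 deg 24.3
```

```bash
python3 -m pendant '[{"dp":[-55,20,10],"rotation":[0,0,0.08],"jaw":0.55},{"dp":[-110,40,20],"rotation":[0,0,0.17],"jaw":0.55},{"dp":[-165,60,31],"rotation":[0,0,0.25],"jaw":0.55},{"dp":[-220,80,41],"rotation":[0,0,0.34],"jaw":0.55},{"dp":[-260,94,49],"rotation":[0,0,0.425],"jaw":0.55}]' 20; python3 go.py .486 -.347 .175 90
```

```text
t: 2.33
tcp_pos: [0.4573, -0.3748, 0.2071]
eef_rot: [0.001, 1.0, -0.0, 0.0]
force: [0.6, -0.1, 0.9]
grip_width: 0.0382
gripper_force: 0.0
t 2.325 tcp [ 0.4573 -0.3748  0.2071] q6 -1.16 F [ 0.6 -0.1  0.9] dp [-28.7  27.8  32.1] rot [-0.     0.    -0.001] |dp| 51.0 deg 0.1
```

Now dp ≈ (-dx, dy, -dz). Position over the knob, pause and look.

```bash
python3 -m pendant '[{"dp":[-28,28,15],"rotation":[0,0,0],"jaw":0.55},{"dp":[-28,28,31],"rotation":[0,0,0],"jaw":0.55},{"dp":[-28,28,31],"rotation":[0,0,0],"jaw":0.55},{"dp":[-28,28,31],"rotation":[0,0,0],"jaw":0.55},{"dp":[-28,28,31],"rotation":[0,0,0],"jaw":0.55}]'; python3 - <<'E'
from h import *; from mos import *
im={n:snapshot(n) for n in("side","top")}
a,b=im["side"]["frame"][:,:,::-1],im["top"]["frame"][:,:,::-1]
c=np.array([.486,-.347,.142]); 
for n,s in im.items(): print(n,proj(s,c).round(1), proj(s,observe()["tcp_pos"]).round(1))
cv2.imwrite("pics/k.png",np.hstack([panel(a,325,130,10),panel(b,390,175,10)]))
E
```

```text
t: 2.95
tcp_pos: [0.4835, -0.3496, 0.1772]
eef_rot: [0.001, 1.0, -0.0, 0.001]
force: [0.2, -0.5, -0.3]
grip_width: 0.0385
gripper_force: 0.0
side [[341.5 142.6]] [[342.4 134. ]]
top [[409.9 194.3]] [[412.7 193.6]]
```

View pics/k.png

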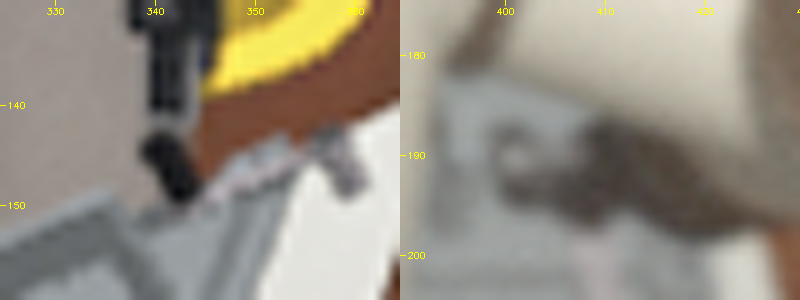

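```bash
python3 -m pendant '[{"dp":[-2,2,15],"rotation":[0,0,0],"jaw":0.55},{"dp":[-2,2,34],"rotation":[0,0,0],"jaw":0.55},{"dp":[-2,2,34],"rotation":[0,0,0],"jaw":0.6},{"dp":[-2,2,34],"rotation":[0,0,0],"jaw":0.9},{"dp":[-2,2,34],"rotation":[0,0,0],"jaw":0.9}]' 20; python3 go.py .486 -.347 .143 90
```

```text
t: 3.68
tcp_pos: [0.486, -0.3469, 0.1426]
eef_rot: [0.0, 1.0, -0.0, 0.0]
force: [0.5, -2.4, -3.0]
grip_width: 0.0149
gripper_force: 21.5
t 3.675 tcp [ 0.486  -0.3469  0.1426] q6 -1.22 F [ 0.5 -2.4 -3. ] dp [ 0.  -0.1 -0.4] rot [-0.001  0.001 -0.   ] |dp| 0.0 deg 0.1
```

```bash
python3 -m pendant '[{"dp":[1,-11,-0.5],"rotation":[0,0,0],"jaw":0.9},{"dp":[3.3,-21.3,-2],"rotation":[0,0,0],"jaw":0.9},{"dp":[7.5,-31.5,-4.3],"rotation":[0,0,0],"jaw":0.9},{"dp":[12.6,-40,-7.3],"rotation":[0,0,0],"jaw":0.9},{"dp":[19,-47,-11],"rotation":[0,0,0],"jaw":0.9}]'; python3 -m pendant '[{"dp":[6,-5,-3.5],"rotation":[0,0,0],"jaw":0.9},{"dp":[18,-12,-10.5],"rotation":[0,0,0],"jaw":0.9},{"dp":[28.5,-14.5,-16.5],"rotation":[0,0,0],"jaw":0.9},{"dp":[32,-15,-18.5],"rotation":[0,0,0],"jaw":0.9},{"dp":[32,-15,-18.5],"rotation":[0,0,0],"jaw":0.9}]'
```

```text
t: 4.3
tcp_pos: [0.4666, -0.3944, 0.1539]
eef_rot: [0.0, 1.0, -0.0, 0.0]
force: [4.1, 3.8, -0.2]
grip_width: 0.0149
gripper_force: 21.5
t: 4.92
tcp_pos: [0.4343, -0.4089, 0.1723]
eef_rot: [0.0, 1.0, -0.0, -0.0]
force: [1.5, 1.3, 2.0]
grip_width: 0.0148
gripper_force: 19.7
```

```bash
python3 -m pendant '[{"dp":[0,0,0],"rotation":[0,0,0],"jaw":0.6},{"dp":[0,0,0],"rotation":[0,0,0],"jaw":0.6},{"dp":[0,0,-15],"rotation":[0,0,0],"jaw":0.6},{"dp":[0,0,-50],"rotation":[0,0,0],"jaw":0.55},{"dp":[-20,20,-90],"rotation":[0,0,0],"jaw":0.4}]'; python3 go.py .6517 .0029 .15 4.95
```

```text
t: 5.55
tcp_pos: [0.4538, -0.3893, 0.2633]
eef_rot: [0.001, 1.0, -0.0, -0.001]
force: [0.8, -0.1, -0.5]
grip_width: 0.0513
gripper_force: 0.0
t 5.55 tcp [ 0.4538 -0.3893  0.2633] q6 -1.14 F [ 0.8 -0.1 -0.5] dp [-197.   392.8  113. ] rot [-1.000e-03 -1.000e-03  1.482e+00] |dp| 454.0 deg 84.9
```

```bash
python3 -m pendant '[{"dp":[-20,39,0],"rotation":[0,0,0.15],"jaw":0.2},{"dp":[-39,79,0],"rotation":[0,0,0.3],"jaw":0.1},{"dp":[-59,118,5],"rotation":[0,0,0.45],"jaw":0},{"dp":[-79,157,10],"rotation":[0,0,0.6],"jaw":0},{"dp":[-98,196,15],"rotation":[0,0,0.74],"jaw":0}]'; python3 go.py .6517 .0029 .15 4.95
```

```text
t: 6.18
tcp_pos: [0.5535, -0.1915, 0.248]
eef_rot: [0.364, 0.931, -0.0, 0.001]
force: [0.3, -0.9, -0.6]
grip_width: 0.0854
gripper_force: 0.0
t 6.175 tcp [ 0.5535 -0.1915  0.248 ] q6 -2.26 F [ 0.3 -0.9 -0.6] dp [ 59.7 209.5  98. ] rot [0.001 0.001 0.74 ] |dp| 239.0 deg 42.4
```

```bash
python3 -m pendant '[{"dp":[12,42,12],"rotation":[0,0,-0.18],"jaw":0},{"dp":[24,84,25],"rotation":[0,0,-0.36],"jaw":0},{"dp":[36,126,40],"rotation":[0,0,-0.54],"jaw":0},{"dp":[48,168,55],"rotation":[0,0,-0.72],"jaw":0},{"dp":[60,209,70],"rotation":[0,0,-0.9],"jaw":0}]'; python3 -m pendant '[{"dp":[0,0,0],"rotation":[0,0,-0.18],"jaw":0},{"dp":[0,0,0],"rotation":[0,0,-0.36],"jaw":0},{"dp":[0,0,0],"rotation":[0,0,-0.54],"jaw":0},{"dp":[0,0,0],"rotation":[0,0,-0.72],"jaw":0},{"dp":[0,0,0],"rotation":[0,0,-0.9],"jaw":0}]';python3 go.py .6517 .0029 .1 4.95
```

```text
t: 6.8
tcp_pos: [0.6504, 0.0034, 0.1776]
eef_rot: [-0.083, 0.997, -0.0, 0.001]
force: [0.7, -0.5, 0.1]
grip_width: 0.0854
gripper_force: 0.0
t: 7.42
tcp_pos: [0.6498, 0.0021, 0.1779]
eef_rot: [-0.508, 0.861, -0.0, 0.0]
force: [-0.3, -0.1, -0.2]
grip_width: 0.0852
gripper_force: 0.0
t 7.425 tcp [0.6498 0.0021 0.1779] q6 -0.76 F [-0.3 -0.1 -0.2] dp [-1.6 -1.2 77.9] rot [-0.001 -0.    -0.591] |dp| 78.0 deg 33.9
```

```bash
python3 -m pendant '[{"dp":[0,0,0],"rotation":[0,0,-0.18],"jaw":0},{"dp":[-1,-1,10],"rotation":[0,0,-0.36],"jaw":0},{"dp":[-1,-1,30],"rotation":[0,0,-0.5],"jaw":0},{"dp":[-1,-1,55],"rotation":[0,0,-0.59],"jaw":0},{"dp":[-1,-1,75],"rotation":[0,0,-0.59],"jaw":0}]'; python3 go.py .6517 .0029 .052 4.95
```

```text
t: 8.05
tcp_pos: [0.6511, 0.0024, 0.1019]
eef_rot: [0.735, -0.678, 0.0, -0.0]
force: [0.6, 0.4, 0.0]
grip_width: 0.0854
gripper_force: 0.0
t 8.05 tcp [0.6511 0.0024 0.1019] q6 -0.17 F [0.6 0.4 0. ] dp [-0.4 -0.6 49.9] rot [-0.    -0.    -0.007] |dp| 50.0 deg 0.4
```

```bash
python3 -m pendant '[{"dp":[0,0,20],"rotation":[0,0,0],"jaw":0},{"dp":[0,0,40],"rotation":[0,0,0],"jaw":0},{"dp":[0,0,49],"rotation":[0,0,0],"jaw":0},{"dp":[0,0,49],"rotation":[0,0,0],"jaw":0.5},{"dp":[0,0,49],"rotation":[0,0,0],"jaw":1}]' 60; python3 -m pendant '[{"dp":[0,0,0],"rotation":[0,0,0],"jaw":1},{"dp":[0,0,0],"rotation":[0,0,0],"jaw":1},{"dp":[0,0,0],"rotation":[0,0,0],"jaw":1},{"dp":[0,0,-10],"rotation":[0,0,0],"jaw":1},{"dp":[0,0,-30],"rotation":[0,0,0],"jaw":1}]'; python3 go.py .448 .305 .2 -16.9
```

```text
t: 8.68
tcp_pos: [0.6516, 0.0026, 0.054]
eef_rot: [0.735, -0.679, 0.001, -0.001]
force: [-0.0, 0.3, -0.6]
grip_width: 0.0513
gripper_force: 0.0
t: 9.3
tcp_pos: [0.6488, 0.0022, 0.0811]
eef_rot: [0.734, -0.679, -0.002, 0.002]
force: [-0.3, 0.3, -4.2]
grip_width: 0.013
gripper_force: 58.8
t 9.3 tcp [0.6488 0.0022 0.0811] q6 -0.17 F [-0.3  0.3 -4.2] dp [-317.5  177.2 -117.9] rot [ 0.006 -0.001  0.373] |dp| 382.0 deg 21.4
```

```bash
python3 -m pendant '[{"dp":[0,0,-45],"rotation":[0,0,0],"jaw":1},{"dp":[-20,11,-95],"rotation":[0,0,0.05],"jaw":1},{"dp":[-68,38,-120],"rotation":[0,0,0.1],"jaw":1},{"dp":[-118,66,-120],"rotation":[0,0,0.16],"jaw":1},{"dp":[-168,94,-120],"rotation":[0,0,0.22],"jaw":1}]'; python3 -m pendant '[{"dp":[-57,15,0],"rotation":[0,0,0.05],"jaw":1},{"dp":[-105,25,0],"rotation":[0,0,0.1],"jaw":1},{"dp":[-145,40,0],"rotation":[0,0,0.15],"jaw":1},{"dp":[-164,48,0],"rotation":[0,0,0.15],"jaw":1},{"dp":[-164,48,0],"rotation":[0,0,0.15],"jaw":1}]'; python3 go.py .448 .305 .18 -16.9
```

```text
t: 9.93
tcp_pos: [0.5418, 0.1633, 0.2025]
eef_rot: [-0.654, 0.756, 0.001, -0.001]
force: [-0.3, -0.2, -4.4]
grip_width: 0.0129
gripper_force: 59.0
t: 10.55
tcp_pos: [0.5183, 0.3323, 0.2019]
eef_rot: [-0.598, 0.802, 0.0, -0.001]
force: [-0.8, -0.4, -4.5]
grip_width: 0.013
gripper_force: 59.2
t 10.55 tcp [0.5183 0.3323 0.2019] q6 -1.12 F [-0.8 -0.4 -4.5] dp [46.2 59.6 22.1] rot [ 0.001 -0.002  0.006] |dp| 79.0 deg 0.4
```

```bash
python3 -m pendant '[{"dp":[20,26,0],"rotation":[0,0,0],"jaw":1},{"dp":[40,50,10],"rotation":[0,0,0],"jaw":1},{"dp":[46,60,22],"rotation":[0,0,0.006],"jaw":1},{"dp":[46,60,22],"rotation":[0,0,0.006],"jaw":1},{"dp":[46,60,22],"rotation":[0,0,0.006],"jaw":1}]'; python3 -m pendant '[{"dp":[0,0,0],"rotation":[0,0,0],"jaw":1},{"dp":[0,0,0],"rotation":[0,0,0],"jaw":1},{"dp":[0,0,0],"rotation":[0,0,0],"jaw":1},{"dp":[0,0,0],"rotation":[0,0,0],"jaw":1},{"dp":[0,0,0],"rotation":[0,0,0],"jaw":1}]';python3 go.py .448 .305 .15 -16.9
python3 - <<'E'
from h import *; from mos import *
im={n:snapshot(n) for n in("side","top")}; import pickle; pickle.dump(im,open("p2.pkl","wb"))
a,b=im["side"]["frame"][:,:,::-1],im["top"]["frame"][:,:,::-1]
p=observe()["tcp_pos"]
for n,s in im.items(): print(n,proj(s,p).round(1))
cv2.imwrite("pics/p2.png",np.hstack([panel(a,262,196,4.4,400,500),panel(b,202,174,5,400,500)]))
E
```

```text
t: 11.18
tcp_pos: [0.4497, 0.3046, 0.1815]
eef_rot: [-0.594, 0.804, -0.0, 0.001]
force: [1.0, -0.2, -3.5]
grip_width: 0.0131
gripper_force: 59.5
t: 11.8
tcp_pos: [0.4487, 0.3049, 0.1808]
eef_rot: [-0.595, 0.804, -0.0, -0.0]
force: [0.2, -0.0, -4.1]
grip_width: 0.0126
gripper_force: 59.5
t 11.8 tcp [0.4487 0.3049 0.1808] q6 -1.19 F [ 0.2 -0.  -4.1] dp [ 0.1  0.7 30.8] rot [ 0.    -0.    -0.002] |dp| 31.0 deg 0.1
side [[309.3 230. ]]
top [[235.6 206.3]]
```

View pics/p2.png

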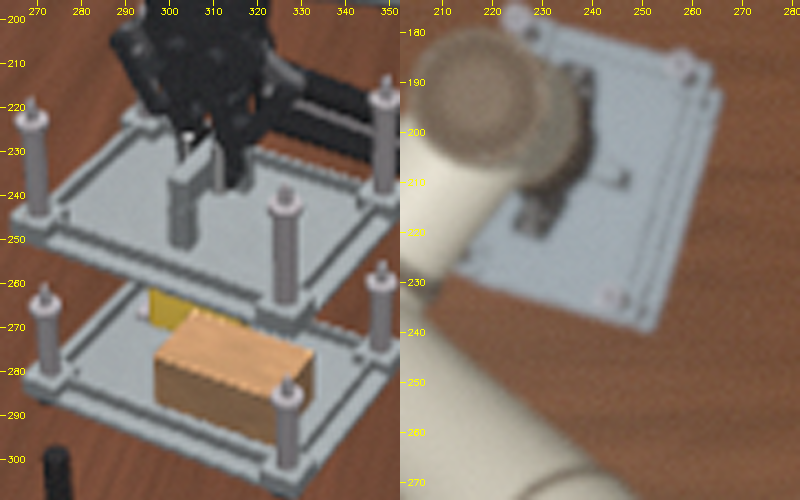

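```bash
cat > fit2.py <<'E'
from h import *
import pickle
from scipy.optimize import least_squares
im=pickle.load(open("p2.pkl","rb")); S,T=im["side"],im["top"]
px=lambda x0,y0,k,pts:np.array([x0,y0])+np.array(pts,float)/k-.5
cor=np.array([[87,62],[-87,-62],[-87,62]])/1000
sc=px(262,196,4.4,[(32,117),(386,96),(285,204)]);st=px(262,196,4.4,[(32,98),(386,77),(285,189)])
ct=np.array([[87,62],[87,-62],[-87,-62]])/1000
tc=px(202,174,5,[(118,17),(281,63),(212,298)])
def res(p,side=True,top=True):
    c,s=np.cos(p[3]),np.sin(p[3]); M=np.array([[c,s],[-s,c]])
    q=cor@M+p[:2];u=ct@M+p[:2]; a=lambda q,dz:np.c_[q,np.full(3,p[2]+dz)]
    r=[proj(S,a(q,0))-sc,proj(S,a(q,.014))-st]*side+[proj(T,a(u,.008))-tc]*top
    return np.concatenate(r).ravel()
for z in (None,.212):
    f=least_squares((lambda p:res(p)) if z is None else (lambda p:res([p[0],p[1],z,p[2]])),[.448,.305,.21,-.295] if z is None else [.448,.305,-.295],loss="soft_l1"); print(f.x.round(4))
print(res(least_squares(res,[.448,.305,.21,-.295],loss="soft_l1").x).reshape(-1,2).round(1).tolist())
E
python3 fit2.py
```

```text
[ 0.4488  0.303   0.2118 -0.2955]
[ 0.4487  0.3032 -0.2957]
[[-0.1, 0.3], [-0.1, 0.3], [-0.0, -0.3], [-0.4, 0.2], [-0.0, 0.2], [-0.0, -1.5], [0.0, 0.4], [0.2, 0.4], [-0.1, 0.1]]
```

```bash
python3 -m pendant '[{"dp":[-1.5,1,10],"rotation":[0,0,0],"jaw":1},{"dp":[-1.5,1,22],"rotation":[0,0,0],"jaw":1},{"dp":[-1.5,1,30],"rotation":[0,0,0],"jaw":1},{"dp":[-1.5,1,34],"rotation":[0,0,0],"jaw":1},{"dp":[-1.5,1,38],"rotation":[0,0,0],"jaw":1}]'; python3 -m pendant '[{"dp":[0,0,2],"rotation":[0,0,0],"jaw":1},{"dp":[0,0,4],"rotation":[0,0,0],"jaw":1},{"dp":[0,0,6],"rotation":[0,0,0],"jaw":1},{"dp":[0,0,7],"rotation":[0,0,0],"jaw":1},{"dp":[0,0,8],"rotation":[0,0,0],"jaw":1}]';python3 go.py .448 .305 .129 -16.9
```

```text
t: 12.52
tcp_pos: [0.4483, 0.3067, 0.1426]
eef_rot: [-0.595, 0.804, -0.0, 0.0]
force: [-0.1, -0.4, -5.0]
grip_width: 0.0131
gripper_force: 59.5
t: 13.15
tcp_pos: [0.4483, 0.3068, 0.135]
eef_rot: [-0.595, 0.804, 0.0, 0.0]
force: [0.6, 1.4, -3.6]
grip_width: 0.0131
gripper_force: 59.5
t 13.15 tcp [0.4483 0.3068 0.135 ] q6 -1.2 F [ 0.6  1.4 -3.6] dp [ 1.8 -0.2  6. ] rot [-0.     0.001 -0.002] |dp| 6.0 deg 0.1
```

```bash
python3 -m pendant '[{"dp":[0,0,2],"rotation":[0,0,0],"jaw":1},{"dp":[0,0,4],"rotation":[0,0,0],"jaw":1},{"dp":[0,0,5],"rotation":[0,0,0],"jaw":1},{"dp":[0,0,6],"rotation":[0,0,0],"jaw":1},{"dp":[0,0,7],"rotation":[0,0,0],"jaw":1}]'; python3 go.py .448 .305 .129 -16.9
```

```text
t: 13.78
tcp_pos: [0.4484, 0.3068, 0.1288]
eef_rot: [-0.595, 0.804, -0.0, 0.0]
force: [-3.7, -0.2, 6.2]
grip_width: 0.0129
gripper_force: 61.0
t 13.775 tcp [0.4484 0.3068 0.1288] q6 -1.2 F [-3.7 -0.2  6.2] dp [ 1.8 -0.2 -0.2] rot [-0.001  0.    -0.002] |dp| 2.0 deg 0.1
```

```bash
python3 -m pendant '[{"dp":[0,0,0],"rotation":[0,0,0],"jaw":0.8},{"dp":[0,0,0],"rotation":[0,0,0],"jaw":0.3},{"dp":[0,0,0],"rotation":[0,0,0],"jaw":0.3},{"dp":[0,0,-30],"rotation":[0,0,0],"jaw":0.3},{"dp":[0,0,-80],"rotation":[0,0,0],"jaw":0.3}]'; python3 -m pendant '[{"dp":[0,0,-40],"rotation":[0,0,0],"jaw":0.3},{"dp":[20,20,-60],"rotation":[0,0,0],"jaw":0.3},{"dp":[50,10,-60],"rotation":[0,0,0],"jaw":0.3},{"dp":[100,0,-60],"rotation":[0,0,0],"jaw":0.3},{"dp":[150,-10,-60],"rotation":[0,0,0],"jaw":0.3}]'
python3 - <<'E'
from h import *; from mos import *
im={n:snapshot(n) for n in("side","top")}; import pickle; pickle.dump(im,open("p3.pkl","wb"))
a,b=im["side"]["frame"][:,:,::-1],im["top"]["frame"][:,:,::-1]
mosaic("pics/p3.png",[panel(a,262,210,4.4),panel(b,206,174,5),panel(a,304,134,5.7),panel(b,352,166,5)])
E
```

```text
t: 14.4
tcp_pos: [0.4474, 0.3057, 0.207]
eef_rot: [-0.595, 0.804, -0.001, -0.002]
force: [0.2, 0.6, 0.5]
grip_width: 0.0594
gripper_force: 0.0
t: 15.02
tcp_pos: [0.4134, 0.1589, 0.2679]
eef_rot: [-0.595, 0.804, -0.0, 0.0]
force: [-0.0, 0.1, 0.2]
grip_width: 0.06
gripper_force: 0.0
```

View pics/p3.png

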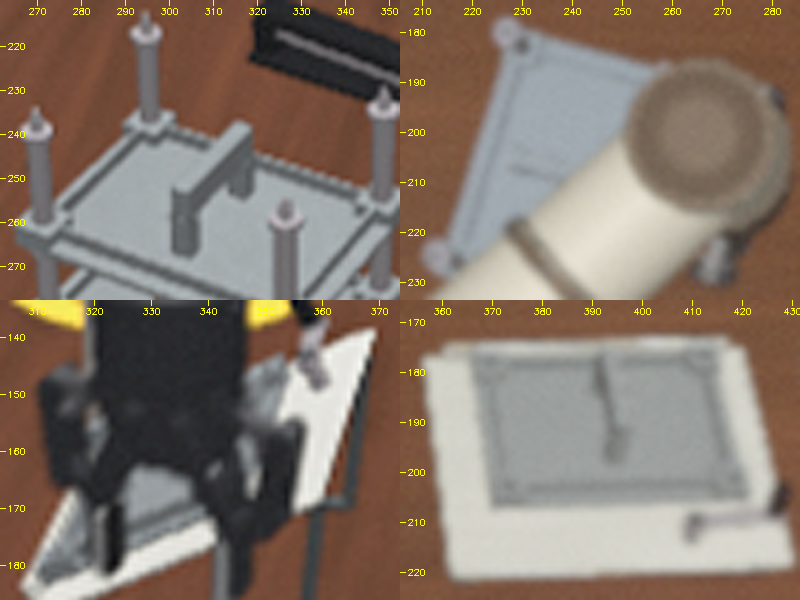

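```bash
cat > fit3.py <<'E'
from h import *
import pickle
from scipy.optimize import least_squares
im=pickle.load(open("p3.pkl","rb")); S,T=im["side"],im["top"]
px=lambda x0,y0,k,pts:np.array([x0,y0])+np.array(pts,float)/k-.5
cor=np.array([[87,62],[87,-62],[-87,-62],[-87,62]])/1000
sc=px(262,210,4.4,[(36,127),(146,31),(383,104),(286,215)]);st=px(262,210,4.4,[(36,110),(146,13),(383,87),(286,200)])
def res(p):
    c,s=np.cos(p[3]),np.sin(p[3]); q=cor@np.array([[c,s],[-s,c]])+p[:2]; a=lambda dz:np.c_[q,np.full(4,p[2]+dz)]
    return np.r_[proj(S,a(0))-sc,proj(S,a(.014))-st].ravel()
f=least_squares(res,[.448,.305,.16,-.295],loss="soft_l1");print("mid home",f.x.round(4))
f=least_squares(lambda p:res([p[0],p[1],.16,p[2]]),[.448,.305,-.295],loss="soft_l1");print("fixed z",f.x.round(4))
# slope: pose x,y,yaw of slope_mid (z .078), plate 260x216 ; top plate corners + side corners
def pl(p,u,v,h):
    psi=np.pi+p[2]; ex=np.array([np.cos(psi),np.sin(psi),0]); ey=np.array([-np.sin(psi),np.cos(psi),0]); ez=np.array([0,0,1])
    up=.866*ex+.5*ez; n=-.5*ex+.866*ez
    return np.array([p[0],p[1],.078])+np.outer(u,up)+np.outer(v,ey)+np.outer(h,n)
tp=px(352,166,5,[(50,580-300),(393,566-300),(25,357-300)]); sp=px(304,134,5,[(278,180),(328,27)])
tt=px(352,166,5,[(72,55),(315,47),(348,197),(90,206)])
# image right = slope +y (v>0), image down = up-slope (u>0)
def r3(p):
    a=pl(p,[.108,.108,-.108],[-.13,.13,-.13],[0,0,.0])
    c,s=np.cos(p[5]),np.sin(p[5]); q=np.array([[-75,-100],[-75,100],[75,100],[75,-100]])/1000@np.array([[c,s],[-s,c]])+p[3:5]
    t=pl(p,q[:,0],q[:,1],np.full(4,.016))
    return np.r_[(proj(T,a)-tp)[:2].ravel(),(proj(S,a[:2])-sp).ravel(),(proj(T,t)-tt).ravel()]
f=least_squares(r3,[.483,-.292,0,-.017,0,0],loss="soft_l1");print("slope,tray",f.x.round(4));print(r3(f.x).reshape(-1,2).round(1).tolist())
q=pl(f.x,[f.x[3]],[f.x[4]],[.046]);print("top_handle",q.round(4)); g=pl(f.x,[f.x[3]],[f.x[4]],[.054]);print("TCP",g.round(4),"pre",pl(f.x,[f.x[3]],[f.x[4]],[.124]).round(4))
for e in (-.04,.04): print("bar end top",proj(T,pl(f.x,[f.x[3]+e],[f.x[4]],[.058])).round(1),proj(S,pl(f.x,[f.x[3]+e],[f.x[4]],[.058])).round(1))
for nm,k in (("knob",1.5),):print("knob",pl(f.x,[.088-.062*np.cos(k)],[.055+.062*np.sin(k)],[.045]).round(4),proj(T,pl(f.x,[.088-.062*np.cos(k)],[.055+.062*np.sin(k)],[.045])).round(1))
E
python3 fit3.py
```

```text
mid home [ 0.4484  0.3047  0.1607 -0.293 ]
fixed z [ 0.4486  0.3038 -0.2928]
slope,tray [ 0.4828 -0.2901  0.0146 -0.0242  0.0053 -0.0069]
[[0.2, 0.1], [-0.1, 0.4], [-0.0, -0.2], [-0.5, 0.4], [-0.5, 0.1], [0.1, 0.3], [0.3, -0.1], [0.0, -0.3]]
top_handle [[ 0.5269 -0.2948  0.1057]]
TCP [[ 0.5309 -0.2947  0.1127]] pre [[ 0.5659 -0.2942  0.1733]]
bar end top [[392.7 175.7]] [[317.9 157.3]]
bar end top [[395.8 191.6]] [[335.7 149.4]]
knob [[ 0.4346 -0.4077  0.1588]] [[427.7 206.9]]
```

```bash
python3 go.py .575 -.294 .26 90.4
```

```text
t 15.125 tcp [0.4125 0.1566 0.268 ] q6 -1.03 F [ 0.4  0.5 -0.1] dp [ 382.3 -288.7    8. ] rot [ 0.000e+00 -1.000e-03  1.263e+00] |dp| 479.0 deg 72.4
```

```bash
python3 -m pendant '[{"dp":[38,-29,0],"rotation":[0,0,0.14],"jaw":0.2},{"dp":[77,-58,0],"rotation":[0,0,0.28],"jaw":0.2},{"dp":[115,-87,0],"rotation":[0,0,0.42],"jaw":0.2},{"dp":[153,-115,0],"rotation":[0,0,0.56],"jaw":0.2},{"dp":[191,-144,0],"rotation":[0,0,0.7],"jaw":0.2}]'; python3 go.py .575 -.294 .26 90.4
```

```text
t: 15.75
tcp_pos: [0.4964, -0.0658, 0.268]
eef_rot: [-0.281, 0.96, -0.0, 0.0]
force: [1.2, 0.1, 0.3]
grip_width: 0.0682
gripper_force: 0.0
t 15.75 tcp [ 0.4964 -0.0658  0.268 ] q6 -1.19 F [1.2 0.1 0.3] dp [  56.8 -234.5    8. ] rot [-0.     0.001  0.562] |dp| 241.0 deg 32.2
```

```bash
python3 go.py .575 -.294 .24 90.4 30
```

```text
t 15.75 tcp [ 0.4964 -0.0658  0.268 ] q6 -1.19 F [1.2 0.1 0.3] dp [  56.8 -234.5   28. ] rot [-0.151  0.509  0.549] |dp| 243.0 deg 43.8
```

```bash
python3 -m pendant '[{"dp":[11,-47,5],"rotation":[-0.03,0.1,0.11],"jaw":0.2},{"dp":[23,-94,10],"rotation":[-0.06,0.2,0.22],"jaw":0.2},{"dp":[34,-141,16],"rotation":[-0.09,0.305,0.33],"jaw":0.2},{"dp":[45,-188,22],"rotation":[-0.12,0.407,0.44],"jaw":0.2},{"dp":[57,-234,28],"rotation":[-0.151,0.509,0.549],"jaw":0.2}]'; python3 -m pendant '[{"dp":[0,0,0],"rotation":[0,0,0],"jaw":0.2},{"dp":[0,0,0],"rotation":[0,0,0],"jaw":0.2},{"dp":[0,0,0],"rotation":[0,0,0],"jaw":0.2},{"dp":[0,0,0],"rotation":[0,0,0],"jaw":0.2},{"dp":[0,0,0],"rotation":[0,0,0],"jaw":0.2}]'; python3 go.py .566 -.2942 .1733 90.4 30
```

```text
t: 16.38
tcp_pos: [0.5759, -0.2932, 0.2394]
eef_rot: [-0.004, 0.966, 0.0, -0.26]
force: [2.2, 0.6, 0.1]
grip_width: 0.0685
gripper_force: 0.0
t: 17.0
tcp_pos: [0.5747, -0.2913, 0.2414]
eef_rot: [-0.006, 0.966, 0.0, -0.258]
force: [0.3, 0.2, -0.1]
grip_width: 0.0683
gripper_force: 0.0
t 17.0 tcp [ 0.5747 -0.2913  0.2414] q6 -1.39 F [ 0.3  0.2 -0.1] dp [-26.3  -3.   63.4] rot [-0.003  0.002  0.005] |dp| 69.0 deg 0.3
```

```bash
python3 -m pendant '[{"dp":[-10,-1,20],"rotation":[0,0,0],"jaw":0.1},{"dp":[-20,-2,45],"rotation":[0,0,0.004],"jaw":0},{"dp":[-26,-3,63],"rotation":[0,0,0.005],"jaw":0},{"dp":[-26,-3,63],"rotation":[0,0,0.005],"jaw":0},{"dp":[-26,-3,63],"rotation":[0,0,0.005],"jaw":0}]'; python3 go.py .5309 -.2947 .1127 90.4 30
python3 - <<'E'
from h import *; from mos import *
im={n:snapshot(n) for n in("side","top")}
a,b=im["side"]["frame"][:,:,::-1],im["top"]["frame"][:,:,::-1]
mosaic("pics/p4.png",[panel(a,300,125,5),panel(b,372,160,6)]*2); c=cv2.imread("pics/p4.png")[:300]; cv2.imwrite("pics/p4.png",c)
E
```

```text
t: 17.62
tcp_pos: [0.5664, -0.295, 0.1735]
eef_rot: [-0.003, 0.966, -0.001, -0.258]
force: [0.4, -0.3, -0.0]
grip_width: 0.0852
gripper_force: 0.0
t 17.625 tcp [ 0.5664 -0.295   0.1735] q6 -1.4 F [ 0.4 -0.3 -0. ] dp [ 0.4  0.5 70.4] rot [-0.003  0.001 -0.001] |dp| 70.0 deg 0.2
```

View pics/p4.png

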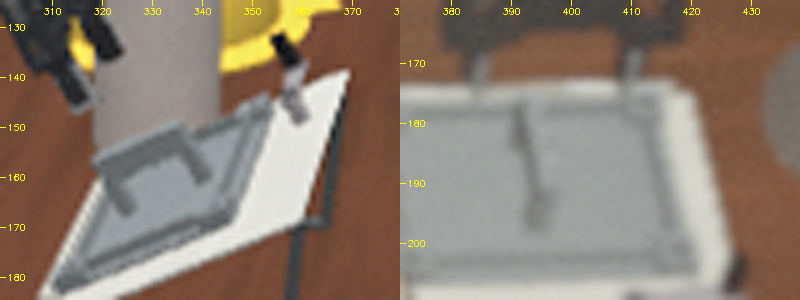

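```bash
python3 -m pendant '[{"dp":[0,0.5,25],"rotation":[0,0,0],"jaw":0},{"dp":[0,0.5,50],"rotation":[0,0,0],"jaw":0},{"dp":[0,0.5,64],"rotation":[0,0,0],"jaw":0},{"dp":[0,0.5,70],"rotation":[0,0,0],"jaw":0},{"dp":[0,0.5,70],"rotation":[0,0,0],"jaw":0.4}]' 40; python3 -m pendant '[{"dp":[0,0,0],"rotation":[0,0,0],"jaw":0.6},{"dp":[0,0,0],"rotation":[0,0,0],"jaw":0.7},{"dp":[0,0,0],"rotation":[0,0,0],"jaw":0.8},{"dp":[0,0,0],"rotation":[0,0,0],"jaw":1},{"dp":[0,0,0],"rotation":[0,0,0],"jaw":1}]' 60; python3 go.py .5309 -.2947 .1127 90.4 30
```

```text
t: 18.35
tcp_pos: [0.5312, -0.2947, 0.112]
eef_rot: [-0.003, 0.966, -0.0, -0.259]
force: [-0.5, 0.4, 0.0]
grip_width: 0.0695
gripper_force: 0.0
t: 18.98
tcp_pos: [0.5312, -0.2951, 0.1122]
eef_rot: [-0.003, 0.966, -0.001, -0.259]
force: [0.4, -2.7, 1.6]
grip_width: 0.0131
gripper_force: 60.5
t 18.975 tcp [ 0.5312 -0.2951  0.1122] q6 -1.41 F [ 0.4 -2.7  1.6] dp [ 0.5  0.4 -0.3] rot [-0.004  0.001 -0.001] |dp| 1.0 deg 0.2
```

```bash
python3 -m pendant '[{"dp":[0,0,-8],"rotation":[0,0,0],"jaw":1},{"dp":[0,0,-20],"rotation":[0,0,0],"jaw":1},{"dp":[0,0,-50],"rotation":[0,0,0],"jaw":1},{"dp":[0,0,-90],"rotation":[0,0,0],"jaw":1},{"dp":[0,0,-130],"rotation":[0,0,0],"jaw":1}]'; python3 go.py .57 -.15 .32 90 0;  python3 go.py .57 -.15 .32 60 0
```

```text
t: 19.6
tcp_pos: [0.5968, -0.2937, 0.2248]
eef_rot: [-0.003, 0.966, 0.0, -0.259]
force: [0.7, 0.5, -4.9]
grip_width: 0.0131
gripper_force: 59.5
t 19.6 tcp [ 0.5968 -0.2937  0.2248] q6 -1.39 F [ 0.7  0.5 -4.9] dp [ 69.8 144.1 -69.2] rot [ 0.001 -0.523  0.007] |dp| 174.0 deg 30.0
t 19.6 tcp [ 0.5968 -0.2937  0.2248] q6 -1.39 F [ 0.7  0.5 -4.9] dp [ 69.8 144.1 -69.2] rot [-0.137 -0.512  0.518] |dp| 174.0 deg 42.5
```

```bash
python3 -m pendant '[{"dp":[10,20,-20],"rotation":[0,-0.1,0],"jaw":1},{"dp":[22,45,-35],"rotation":[0,-0.21,0],"jaw":1},{"dp":[38,75,-50],"rotation":[0,-0.32,0.002],"jaw":1},{"dp":[54,110,-60],"rotation":[0,-0.42,0.004],"jaw":1},{"dp":[70,144,-69],"rotation":[0.001,-0.523,0.007],"jaw":1}]'; python3 go.py .4484 .3068 .28 -16.9
```

```text
t: 20.23
tcp_pos: [0.5681, -0.149, 0.3196]
eef_rot: [0.0, 1.0, -0.0, 0.0]
force: [0.9, 0.9, -5.6]
grip_width: 0.0127
gripper_force: 59.4
t 20.225 tcp [ 0.5681 -0.149   0.3196] q6 -1.59 F [ 0.9  0.9 -5.6] dp [119.8 455.7  39.5] rot [-1.000e-03  0.000e+00 -1.276e+00] |dp| 473.0 deg 73.1
```

```bash
python3 -m pendant '[{"dp":[12,45,0],"rotation":[0,0,-0.14],"jaw":1},{"dp":[24,90,0],"rotation":[0,0,-0.28],"jaw":1},{"dp":[36,136,5],"rotation":[0,0,-0.42],"jaw":1},{"dp":[48,182,10],"rotation":[0,0,-0.56],"jaw":1},{"dp":[60,228,15],"rotation":[0,0,-0.7],"jaw":1}]'; python3 go.py .4484 .3068 .28 -16.9
```

```text
t: 20.85
tcp_pos: [0.5073, 0.079, 0.3035]
eef_rot: [-0.345, 0.939, -0.0, -0.002]
force: [0.1, 0.9, -5.6]
grip_width: 0.0136
gripper_force: 59.3
t 20.85 tcp [0.5073 0.079  0.3035] q6 -1.34 F [ 0.1  0.9 -5.6] dp [-102.8  211.7   23.4] rot [ 0.002 -0.003 -0.571] |dp| 237.0 deg 32.7
```

```bash
python3 -m pendant '[{"dp":[-21,43,5],"rotation":[0,0,-0.12],"jaw":1},{"dp":[-42,86,10],"rotation":[0,0,-0.24],"jaw":1},{"dp":[-63,130,15],"rotation":[0,0,-0.36],"jaw":1},{"dp":[-84,173,20],"rotation":[0,0,-0.47],"jaw":1},{"dp":[-103,212,24],"rotation":[0.001,-0.001,-0.571],"jaw":1}]'; python3 -m pendant '[{"dp":[0,0,3],"rotation":[0,0,0],"jaw":1},{"dp":[0,0,6],"rotation":[0,0,0],"jaw":1},{"dp":[0,0,10],"rotation":[0,0,0],"jaw":1},{"dp":[0,0,12],"rotation":[0,0,0],"jaw":1},{"dp":[0,0,12],"rotation":[0,0,0],"jaw":1}]'; python3 go.py .4484 .3068 .25 -16.9
python3 - <<'E'
from h import *; from mos import *
im={n:snapshot(n) for n in("side","top")}; import pickle; pickle.dump(im,open("p5.pkl","wb"))
a,b=im["side"]["frame"][:,:,::-1],im["top"]["frame"][:,:,::-1]
cv2.imwrite("pics/p5.png",np.hstack([panel(a,264,180,4.4,400,500),panel(b,202,164,5,400,500)]))
E
```

```text
t: 21.48
tcp_pos: [0.4494, 0.3072, 0.2791]
eef_rot: [-0.595, 0.804, -0.0, -0.002]
force: [0.5, -0.3, -5.5]
grip_width: 0.0134
gripper_force: 59.3
t: 22.1
tcp_pos: [0.4511, 0.3053, 0.2675]
eef_rot: [-0.593, 0.805, -0.001, -0.0]
force: [-0.1, 0.6, -5.4]
grip_width: 0.0131
gripper_force: 59.5
t 22.1 tcp [0.4511 0.3053 0.2675] q6 -1.19 F [-0.1  0.6 -5.4] dp [-0.7  3.  17.5] rot [-0.    -0.002 -0.006] |dp| 18.0 deg 0.3
```

View pics/p5.png

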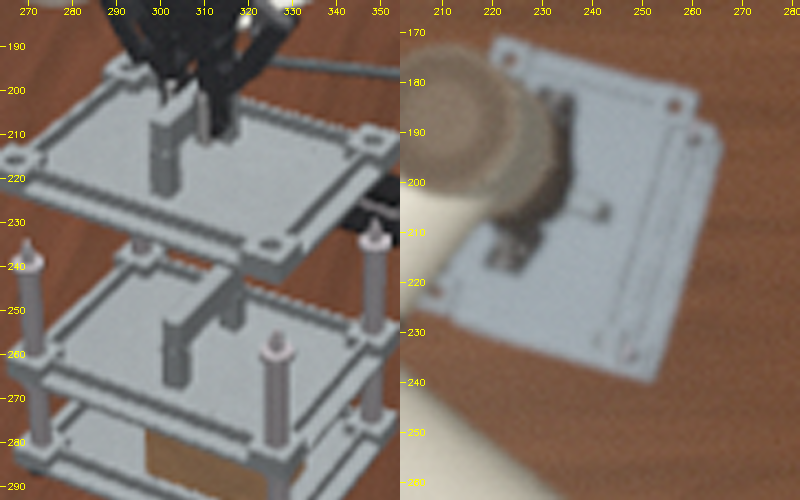

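```bash
cat > fit4.py <<'E'
from h import *
import pickle
from scipy.optimize import least_squares
im=pickle.load(open("p5.pkl","rb")); S,T=im["side"],im["top"]
px=lambda x0,y0,k,pts:np.array([x0,y0])+np.array(pts,float)/k-.5
A=np.array([[87,62],[87,-62],[-87,-62],[-87,62]])/1000
def q(p,i,z):
    c,s=np.cos(p[2]),np.sin(p[2]); return np.c_[A[i]@np.array([[c,s],[-s,c]])+p[:2],np.full(len(i),z)]
L=[0,2,3]
hs=px(264,180,4.4,[(15,160),(373,140),(271,244)]); ht=px(202,164,5,[(109,60),(275,105),(200,340),(37,292)])
ms=px(264,180,4.4,[(27,258),(375,237),(277,350)]); mt=px(264,180,4.4,[(27,243),(375,224),(277,338)])
mm=lambda p:np.r_[proj(S,q(p,L,.160))-ms,proj(S,q(p,L,.174))-mt].ravel()
fm=least_squares(mm,[.448,.305,-.295]);print("mid",fm.x.round(4),mm(fm.x).round(1).tolist())
for dz in (0,.003):
  for nm,f in (("side",lambda p:(proj(S,q(p,L,p[3]))-hs).ravel()),("both",lambda p:np.r_[proj(S,q(p,L,p[3]))-hs,proj(T,q(p,[0,1,2,3],p[3]))-ht].ravel())):
    z=.2297+dz; g=least_squares(lambda p:f([*p,z]),[.448,.305,-.295]);print(nm,z,g.x.round(4),f([*g.x,z]).round(1).tolist())
g=least_squares(f,[.448,.305,-.295,.23]);print("free z",g.x.round(4))
E
python3 fit4.py
```

```text
mid [ 0.4478  0.3064 -0.3015] [0.3, 0.9, 0.1, 1.0, -0.3, 0.1, -0.1, 0.1, 0.2, -0.3, -0.3, -1.6]
side 0.2297 [ 0.4525  0.3004 -0.2971] [0.4, 0.1, -0.2, -0.0, -0.1, -0.0]
both 0.2297 [ 0.4527  0.3053 -0.2933] [-0.3, 1.2, -0.7, 0.9, -0.5, 1.0, 0.6, 0.3, 0.4, 0.5, 1.3, 0.4, 0.5, 0.4]
side 0.2327 [ 0.4514  0.3047 -0.2975] [0.2, 0.1, -0.1, -0.1, -0.1, 0.0]
both 0.2327 [ 0.4523  0.3063 -0.2949] [-0.3, 0.4, -0.5, 0.2, -0.5, 0.3, 0.2, 0.2, 0.1, 0.5, 0.9, 0.5, -0.0, 0.5]
free z [ 0.452   0.3067 -0.2957  0.2341]
```

```bash
python3 -m pendant '[{"dp":[1,2,8],"rotation":[0,0,0],"jaw":1},{"dp":[1.8,3.2,18],"rotation":[0,-0.002,0],"jaw":1},{"dp":[1.8,3.2,28],"rotation":[0,-0.002,0],"jaw":1},{"dp":[1.8,3.2,35],"rotation":[0,-0.002,0],"jaw":1},{"dp":[1.8,3.2,35],"rotation":[0,-0.002,0],"jaw":1}]'; python3 -m pendant '[{"dp":[0,0,1],"rotation":[0,0,0],"jaw":1},{"dp":[0,0,3],"rotation":[0,0,0],"jaw":1},{"dp":[0,0,5],"rotation":[0,0,0],"jaw":1},{"dp":[0,0,6],"rotation":[0,0,0],"jaw":1},{"dp":[0,0,7],"rotation":[0,0,0],"jaw":1}]';python3 go.py .4475 .3045 .2138 -16.9
```

```text
t: 22.82
tcp_pos: [0.4472, 0.3048, 0.2316]
eef_rot: [-0.594, 0.805, -0.0, -0.0]
force: [1.0, -1.2, -5.2]
grip_width: 0.013
gripper_force: 59.4
t: 23.45
tcp_pos: [0.4475, 0.3051, 0.2255]
eef_rot: [-0.594, 0.805, -0.0, 0.001]
force: [-0.2, -0.5, -5.0]
grip_width: 0.0133
gripper_force: 59.4
t 23.45 tcp [0.4475 0.3051 0.2255] q6 -1.2 F [-0.2 -0.5 -5. ] dp [ 0.6 -0.2 11.7] rot [-0.001  0.001 -0.005] |dp| 12.0 deg 0.3
```

```bash
python3 -m pendant '[{"dp":[0,0,1],"rotation":[0,0,0],"jaw":1},{"dp":[0,0,3],"rotation":[0,0,0],"jaw":1},{"dp":[0,0,4.5],"rotation":[0,0,-0.003],"jaw":1},{"dp":[0,0,6],"rotation":[0,0,-0.003],"jaw":1},{"dp":[0,0,7],"rotation":[0,0,-0.003],"jaw":1}]';python3 go.py .4475 .3045 .2138 -16.9
```

```text
t: 24.08
tcp_pos: [0.4474, 0.3051, 0.2184]
eef_rot: [-0.595, 0.804, -0.0, 0.0]
force: [0.2, 0.3, -5.9]
grip_width: 0.0132
gripper_force: 59.4
t 24.075 tcp [0.4474 0.3051 0.2184] q6 -1.2 F [ 0.2  0.3 -5.9] dp [ 0.5 -0.3  4.6] rot [-0.001  0.001 -0.002] |dp| 5.0 deg 0.1
```

No contact yet, 10 mm onto the spigots. Continue to seat.

```bash
python3 -m pendant '[{"dp":[0,0,1],"rotation":[0,0,0],"jaw":1},{"dp":[0,0,2],"rotation":[0,0,0],"jaw":1},{"dp":[0,0,3.5],"rotation":[0,0,0],"jaw":1},{"dp":[0,0,4.5],"rotation":[0,0,0],"jaw":1},{"dp":[0,0,5.5],"rotation":[0,0,0],"jaw":1}]';python3 go.py .4475 .3045 .2138 -16.9
```

```text
t: 24.7
tcp_pos: [0.4474, 0.3051, 0.213]
eef_rot: [-0.595, 0.804, -0.0, 0.001]
force: [-0.5, -0.7, -5.5]
grip_width: 0.0134
gripper_force: 59.4
t 24.7 tcp [0.4474 0.3051 0.213 ] q6 -1.2 F [-0.5 -0.7 -5.5] dp [ 0.6 -0.2 -0.8] rot [-0.001  0.001 -0.002] |dp| 1.0 deg 0.1
```

```bash
python3 -m pendant '[{"dp":[0,0,0.6],"rotation":[0,0,0],"jaw":1},{"dp":[0,0,1.2],"rotation":[0,0,0],"jaw":1},{"dp":[0,0,1.8],"rotation":[0,0,0],"jaw":1},{"dp":[0,0,2.4],"rotation":[0,0,0],"jaw":1},{"dp":[0,0,3],"rotation":[0,0,0],"jaw":1}]';python3 go.py .4475 .3045 .2138 -16.9
```

```text
t: 25.32
tcp_pos: [0.4475, 0.3051, 0.2103]
eef_rot: [-0.595, 0.804, -0.0, 0.001]
force: [-0.2, -0.2, -1.7]
grip_width: 0.0132
gripper_force: 60.0
t 25.325 tcp [0.4475 0.3051 0.2103] q6 -1.2 F [-0.2 -0.2 -1.7] dp [ 0.6 -0.2 -3.5] rot [-0.001  0.001 -0.002] |dp| 4.0 deg 0.1
```

Contact has begun (the load is coming off); half a millimetre more, then release and rise.

```bash
python3 -m pendant '[{"dp":[0,0,0.5],"rotation":[0,0,0],"jaw":1},{"dp":[0,0,0.8],"rotation":[0,0,0],"jaw":1},{"dp":[0,0,0.8],"rotation":[0,0,0],"jaw":1},{"dp":[0,0,0.8],"rotation":[0,0,0],"jaw":0.8},{"dp":[0,0,0.8],"rotation":[0,0,0],"jaw":0.5}]'; python3 -m pendant '[{"dp":[0,0,0],"rotation":[0,0,0],"jaw":0.3},{"dp":[0,0,0],"rotation":[0,0,0],"jaw":0.3},{"dp":[0,0,-25],"rotation":[0,0,0],"jaw":0.3},{"dp":[0,0,-70],"rotation":[0,0,0],"jaw":0.3},{"dp":[0,0,-110],"rotation":[0,0,0],"jaw":0.3}]'; python3 -m pendant '[{"dp":[50,0,-5],"rotation":[0,0,0],"jaw":0.3},{"dp":[110,0,-5],"rotation":[0,0,0],"jaw":0.3},{"dp":[170,0,-5],"rotation":[0,0,0],"jaw":0.3},{"dp":[220,0,-5],"rotation":[0,0,0],"jaw":0.3},{"dp":[220,0,-5],"rotation":[0,0,0],"jaw":0.3}]'
python3 - <<'E'
from h import *; from mos import *
im={n:snapshot(n) for n in("side","top")}; import pickle; pickle.dump(im,open("p6.pkl","wb"))
a,b=im["side"]["frame"][:,:,::-1],im["top"]["frame"][:,:,::-1]
cv2.imwrite("pics/p6.png",np.hstack([panel(a,256,200,4.4,440,480),cv2.resize(b[90:300,150:510],(360,210))[:,:].repeat(3,0)[:480]*0+0 if False else panel(b,200,164,4.5,360,480)]))
E
```

```text
t: 25.95
tcp_pos: [0.448, 0.3056, 0.2094]
eef_rot: [-0.595, 0.804, 0.0, 0.001]
force: [-0.0, 0.5, 0.5]
grip_width: 0.0346
gripper_force: 0.0
t: 26.58
tcp_pos: [0.4474, 0.305, 0.3207]
eef_rot: [-0.595, 0.804, -0.0, 0.001]
force: [0.9, 0.2, -0.5]
grip_width: 0.0595
gripper_force: 0.0
t: 27.2
tcp_pos: [0.3818, 0.0923, 0.3247]
eef_rot: [-0.594, 0.805, 0.0, 0.001]
force: [-0.0, 0.1, 0.2]
grip_width: 0.0596
gripper_force: 0.0
```

View pics/p6.png

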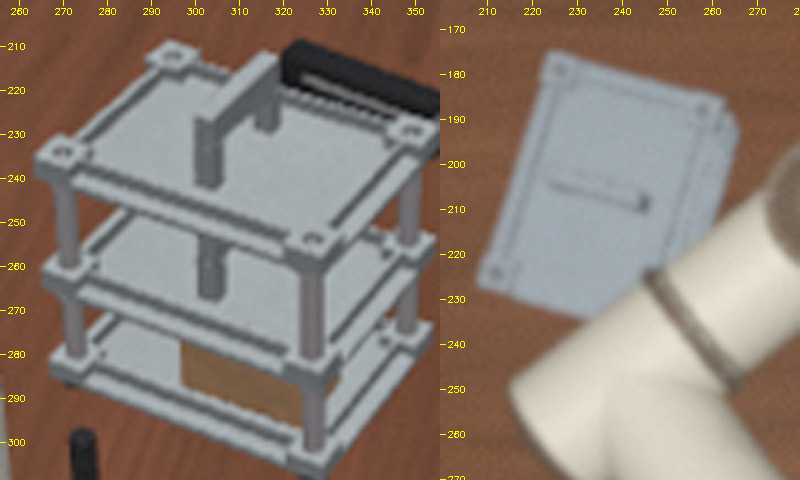

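The side view shows all three tiers parallel, with the spigots showing in the top holes at about (270,234), (327,254) and (350,229). The top view shows the plain tray square on the stand. The clip was already clear when last seen.

```bash
python3 -c "
from workcell import *
print(sign_off())"
```

```text
the job is handed in; nothing more can be done
None
```

I swung the clip clear, lowered both trays onto the stand's bottom tier (the risers tray first, then the plain one), and handed the job in at about 27 s; the last pictures show the tiers seated and level, but `sign_off()` gave no verdict.

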